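# Press pastry tools into a sloping fitted tray and lock them

### The job

Put the pastry brush and the spatula that lie beside the sloping tool tray away in it: lay each in the recess of its own shape, press it down fully home on the recess floor, and when both are home turn the steel bar across both handles to lock them in. Leave the jar, the shaker, the timer and the roll of tape behind the tray where they are.

Things in the scene. Friction and masses are not known exactly. Their poses are not given: they have to be found in the camera images.
- tray: tool tray on a stand, 28 deg slope rising away from the robot, grey insert 266 x 216 mm with two recesses 16 mm deep, brush left, spatula right. Origin: middle of the tray on the recess floor plane. x up the slope, y left, z square out of the face. Each tool fits one way: flat, head up the slope (tool -y along tray +x). Insert top is z = 16 mm, wooden rim z = 19 mm
- brush: pastry brush lying flat on the worktop, left or right of the tray, 245 mm long, 60 g. Origin: middle of its length, on its underside; z up. Bristle head toward -y, 49 mm wide, 15 mm thick (tip y = -123 mm, ferrule ends y = -24 mm); round wooden handle toward +y, 18 mm thick, axis 10 mm up, end y = +123 mm. Turned up to 1.3 rad from head-away
- brush_grip (a point): point on the brush handle axis at brush y = +35 mm, 10 mm above the underside; a good place to grip across the 18 mm handle. Axes as the brush
- brush_tail (a point): point on the brush handle axis near its end, brush y = +95 mm, 10 mm above the underside. Axes as the brush
- brush_head (a point): point in the bristle head, brush y = -90 mm, 9.5 mm above the underside. Axes as the brush
- spatula: spatula, flat red head, white handle, flat beside the tray on the other side (not the one at the far edge), 246 mm long, 75 g. Origin: middle of its length, on its underside; z up. Head toward -y (tip y = -124 mm), 60 mm wide, 88 long, 14 thick; handle toward +y, 16 mm wide, 17 high, graspable y = +13 to +123 mm. Turned up to 1.3 rad from head-away
- spatula_grip (a point): point in the spatula handle at spatula y = +35 mm, 8.5 mm above the underside; a good place to grip across the 16 mm handle. Axes as the spatula
- spatula_tail (a point): point in the spatula handle near its end, spatula y = +95 mm, 8.5 mm above the underside. Axes as the spatula
- spatula_head (a point): point in the spatula head, spatula y = -90 mm, 7 mm above the underside. Axes as the spatula
- brush_recess (a point): point on the brush recess's floor where the seated brush's origin lies, 62 mm left of the tray's middle; axes as the tray. Head pocket 53 mm wide, x = +21 to +127 mm; handle slot 24 mm wide, on to x = -127 mm; finger notch 76 mm across, x = -57 to -13 mm, all 16 mm deep. Two sprung leaves narrow the slot at x = -84 to -100 mm: see brush_press
- brush_press (a point): point in the handle slot midway between its two black sprung rubber leaves, 92 mm down the slope from brush_recess, 17 mm above the floor; axes as the tray. The leaves leave a gap of about 13.5 mm: the handle must be pushed down between them here (roughly 5 to 15 N) until it rests on the floor; they then hold it
- spatula_recess (a point): point on the spatula recess's floor where the seated spatula's origin lies, 62 mm right of the tray's middle; axes as the tray. Head pocket 64 mm wide, x = +33 to +127 mm; handle slot 22 mm wide, on to x = -127 mm; finger notch 76 mm across, x = -57 to -13 mm, all 16 mm deep. Two sprung leaves narrow the slot at x = -84 to -100 mm
- spatula_press (a point): the like of brush_press in the spatula's slot: midway between the two leaves, 92 mm down the slope from spatula_recess, 17 mm above the floor. Gap about 13.5 mm, same push
- turn_bar (a joint): angle of the flat steel locking bar (160 x 16 x 6 mm) on a pivot at tray x = -70 mm, y = 0, underside z = 24 mm, clear of seated tools (17 to 20 mm). 0: along the slope between the recesses (starts within 0.12 rad); grows anticlockwise seen facing the tray; 1.57: across both handles; stop at 1.62. Friction 0.05 N m; stays where left
- turn_bar_grip (a point): grip point on the bar's pivot axis, inside an upright steel tab 44 mm long (along the bar), 12 mm thick; the tab's top is 9 mm above this point, the bar's top 16 mm below it, the recess floors 46 mm below. Axes turn with the bar: x along the bar (up the slope at joint 0), z square out of the tray face
- vanilla_jar: bystander: spice jar with dark cap, 44 mm across, 105 mm high, behind the tray; origin under its middle
- sugar_shaker: bystander: clear shaker with grey top, 44 mm across, 90 mm high, behind the tray; origin under its middle
- timer: bystander: white kitchen timer lying flat, 66 x 66 x 24 mm, behind a back corner of the tray, left or right (another timer lies at the far edge); origin under its middle
- tape_roll: bystander: roll of paper tape lying flat, 94 mm across, 25 mm high, behind a back corner of the tray, left or right; origin under its middle

How it is judged:
By the outcome, as a careful person would: the job done as asked, in the order asked, and still so for the second after the job is handed in, with the robot touching nothing.
It also fails if it takes over 72 s, if anything falls off the work surface, if the arm or the gripper's body presses on something with over 40 N, if the wrist force passes 120 N, or if a joint passes its speed limit or range.

### The arm

A 6-joint arm with a two-finger parallel gripper is mounted at the origin on the work surface; the furniture and walls round the work are solid. World frame = base frame: x ahead of the robot, y to its left, z up, the work surface at z = 0. Lengths are in m, angles in rad, forces in N, time in s.
With the tool pointing down it reaches from about 0.325 to 0.925 m from the base axis. Payload 3.1 kg.
Tool frame: the origin (TCP) lies midway between the tips of the shut fingers; the grasp point (between the pads) lies 19 mm behind it (env.grip_depth is the distance from the TCP to the grasp point, in m); z points along the fingers, y is the line along which they close (so a half turn about z gives the same grasp; the last joint's range is limited). The gripper opens to 85 mm and grips with 20 to 120 N. Pads are 22 mm wide; open, the fingers measure 114 mm over their backs; the gripper's body (76 mm by 85 mm) begins 54 mm behind the grasp point. The pads swing forward as they close: fully open they stand 13 mm farther back than shut.
Start: joints at [1.193, 0.217, 1.613, -0, 1.311, -0.112], TCP at [0.164, 0.603, 0.231] pointing down, gripper open.
Joint ranges: [-2.75, 2.75], [-0.78, 2.1], [0.31, 2.55], [-1.13, 4.27], [0.13, 2.63], [-2.58, 2.58]. Speed limits (rad/s): [2.79, 2.79, 3.14, 3.14, 3.14, 3.14].

### API

Orientations are given as a 3x3 rotation matrix whose columns are the frame's x, y, z axes.
In Python, from workcell import env gives the robot as it stands. The module is installed in compiled form; this text tells all that it offers.
- The arm moves only by the shell command python3 -m jog 'ROWS' [OPENING] [FORCE]. ROWS is a JSON object of lists of equal length, an entry for each row: "offset": the shift along the world's x, y, z in m, a list of three; "rot": the turn, a rotation vector about the world's x, y, z in degrees, a list of three. In form: {"offset": [[tx, ty, tz], ...], "rot": [[rx, ry, rz], ...]}. A call has 1 to 10 rows; each row shifts and turns the commanded pose from where the row before left it; what a row does not reach is not made up. A row lasts 1/8 s, in which the tool goes at most 62.5 mm and 10.7 degrees, less where a joint would pass 70% of its speed; a pose out of reach is approached as far as the arm can. A call with a gripper value outside its range is refused whole. OPENING is the closure, from 0 (fully open) to 1 (shut), set as the call begins (- or left out, the last holds). The fingers move at their own pace and stop on an object; FORCE is the grip in N (left out, the last holds). Time passes only in rows, so rows that do not move let the fingers close. It gives the time, the measured TCP pose, the force, the opening and the grip force at its end, in the units of the state.
- env.state(): the state, without advancing time (a new reading comes with each control period).
- env.read_camera(name): name is "side" or "top"; returns a dict with "img" (400x640x3 uint8, red, green, blue), "depth" (400x640 float32, m along the optical axis (not along the pixel's ray), 0 where there is no reading), "camera_matrix" (3x3 intrinsics, pixels), "R" (3x3) and "t" (3): a world point X has camera coordinates R X + t. Camera axes: x right, y down, z forward; pixel columns grow to the right and rows downward; lengths in m; the calibration is good to about 2 mm. A picture is of the moment at which its call begins.
- env.finish_job(): hands the job in; it is judged then, once.
Trained networks look in the newest picture that a camera, given by its name, has taken for a name from the list of things; names that differ only in an ending like _2 or _b are one class to them, and where a whole thing is asked for, a point or a joint stands for the part that bears it (a point fixed in the world has none). Each returns a list of dicts, best first, with "score" (0 to 1); they miss things now and then, are a little off and sometimes report something else, mostly with a low value. They report only what shows in the picture. A call takes as long as a camera call.
- env.recognise(camera, label): "point" ([column, row] in pixels, amid what is visible of it).
The state is a dict: "time_s": time; "joint_pos": joint angles; "qd": joint speeds; "joint_torque": joint torques, N m; "tcp_pos": TCP position; "tcp_rot": TCP orientation; "contact_force": force on the tool from outside, world axes, zero at the start; "wrist_torque": the same for the moment, N m; "opening": opening from 0.0 (shut) to 1.0 (fully open); "grip_force": force on a finger pad.
Only numpy, scipy, OpenCV 4.12 (cv2) and the standard library are available. Lean on these libraries where they do the work, as an engineer would, in place of code of your own. Each camera call takes 0.05 s, during which the arm holds its last target. There are 200 camera calls.

## Working session

There is one attempt and no reset: what is moved stays moved. The work goes in short steps, Python scripts to look and compute and a shell command to move; the robot and the scene stay as the last step left them, time stands still between calls to the robot, and variables do not carry over. Pictures are saved under pics/ and viewed, at most 10 in all, crops included, and the job is handed in when it is done.

```bash
mkdir -p pics; cat > h.py <<'E'
import numpy as np, cv2
from workcell import env
def pts(c):
    K=c["camera_matrix"];d=c["depth"];v,u=np.mgrid[:400,:640]
    P=np.stack([(u-K[0,2])/K[0,0]*d,(v-K[1,2])/K[1,1]*d,d],-1)
    W=(P-c["t"])@c["R"]; W[d==0]=np.nan
    return W
def save(c,n): cv2.imwrite("pics/"+n,c["img"][:,:,::-1])
E
python3 - <<'E'
from h import *
np.set_printoptions(precision=4,suppress=True)
for n in("top","side"):
    c=env.read_camera(n);save(c,n+"0.png");W=pts(c);np.savez(n+"0.npz",W=W,img=c["img"],K=c["camera_matrix"],R=c["R"],t=c["t"])
    for l in["tray","brush","brush_grip","brush_tail","brush_head","spatula","spatula_grip","spatula_tail","spatula_head","brush_recess","brush_press","spatula_recess","spatula_press","turn_bar_grip","turn_bar","timer","tape_roll"]:
        for r in env.recognise(n,l)[:2]:
            u,v=map(int,np.round(r["point"])); print(n,l,round(r["score"],2),u,v,W[np.clip(v,0,399),np.clip(u,0,639)])
E
```

```text
top tray 0.65 321 210 [0.5708 0.0089 0.0978]
top brush 0.88 417 249 [ 0.464  -0.3041  0.0173]
top brush_grip 0.58 418 246 [ 0.4737 -0.3075  0.0182]
top brush_tail 0.88 418 249 [ 0.4644 -0.3082  0.014 ]
top brush_tail 0.42 205 235 [0.4968 0.3898 0.0097]
top brush_head 0.96 420 249 [ 0.4646 -0.3147  0.0141]
top spatula_grip 0.67 207 234 [0.4999 0.3828 0.0118]
top spatula_tail 0.7 206 236 [0.4935 0.3863 0.0096]
top spatula_head 0.76 207 235 [0.4966 0.3825 0.0121]
top brush_recess 0.72 324 207 [ 0.5798 -0.0002  0.101 ]
top brush_press 0.7 325 210 [ 0.571  -0.0035  0.098 ]
top spatula_recess 0.62 323 208 [0.5779 0.0028 0.0949]
top spatula_press 0.96 325 212 [ 0.5634 -0.0036  0.1048]
top turn_bar_grip 0.8 322 232 [0.5014 0.0043 0.1043]
top turn_bar 0.73 324 236 [ 0.4906 -0.002   0.0937]
top timer 0.53 245 160 [0.7531 0.2711 0.0239]
top tape_roll 0.73 406 155 [ 0.7824 -0.2756  0.0215]
side tray 0.78 334 211 [0.5701 0.0137 0.089 ]
side brush 0.87 366 168 [ 0.4606 -0.2987  0.0125]
side brush_grip 0.94 364 169 [ 0.4682 -0.2869  0.017 ]
side brush_grip 0.65 281 171 [ 0.7641 -0.2973 -0.002 ]
sid
[... 348 characters left out ...]
729 0.0274 0.0933]
side spatula_tail 0.73 357 334 [0.5073 0.3902 0.0116]
side spatula_head 0.8 357 335 [0.5072 0.3906 0.0079]
side brush_recess 0.81 331 209 [0.579  0.0141 0.0973]
side brush_press 0.91 334 211 [0.5701 0.0137 0.089 ]
side brush_press 0.27 360 216 [0.492  0.0176 0.073 ]
side spatula_recess 0.75 334 214 [0.5699 0.0279 0.0898]
side spatula_press 0.84 332 212 [0.5758 0.0263 0.0963]
side turn_bar_grip 0.7 358 212 [0.4983 0.0142 0.0861]
side turn_bar 0.85 357 215 [0.501  0.0152 0.0748]
side turn_bar 0.44 267 293 [0.7482 0.2708 0.0208]
side timer 0.88 265 296 [0.752  0.283  0.0232]
side timer 0.5 363 165 [ 0.4705 -0.3199  0.0097]
side tape_roll 0.69 280 170 [ 0.7673 -0.2974  0.0024]
```

```bash
python3 - <<'E'
import cv2
a=cv2.imread("pics/top0.png")[90:310,170:470]; cv2.imwrite("pics/c1.png",cv2.resize(a,(800,586),interpolation=cv2.INTER_CUBIC))
E
```

```text
(no output)
```

View pics/c1.png

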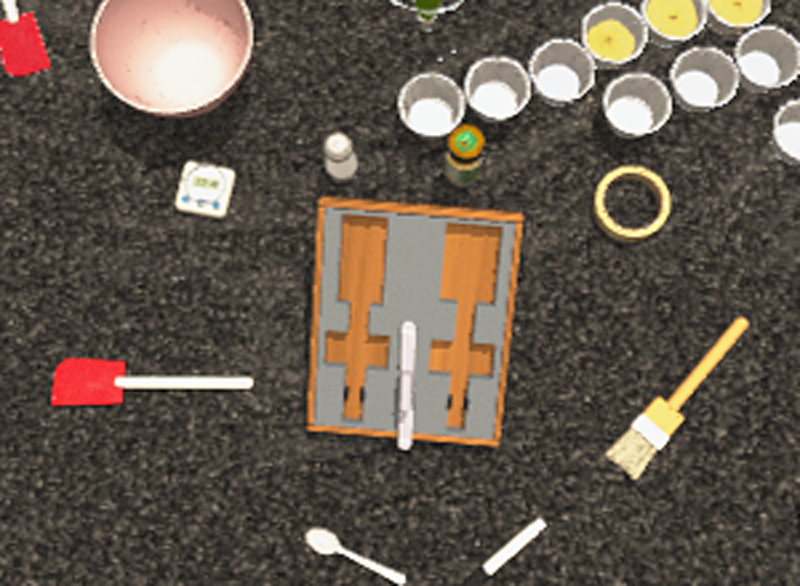

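View pics/side0.png

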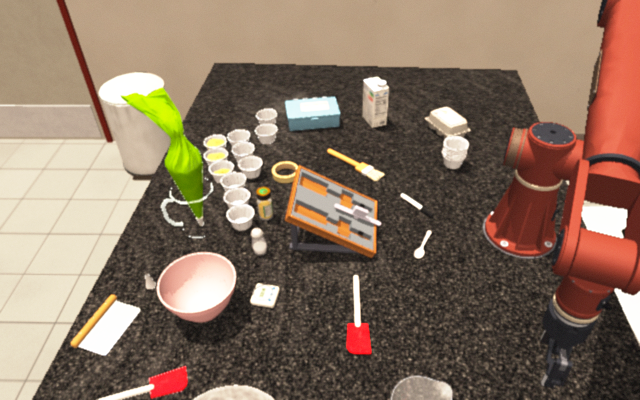

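Top crop: brush on the right (bristles at crop 628,455, tail 742,322), spatula on the left (head 88,382, tail 250,383). The tray has a slight yaw, the bar lies along the slope (405,385), and the jar, shaker, timer and tape are behind it. The side view agrees. Next I'll fit the poses by mask.

```bash
cat > fit.py <<'E'
from h import *
from scipy.optimize import minimize
from scipy.spatial.transform import Rotation as Ro
def trayR(yaw): return Ro.from_euler("ZY",[yaw,-np.radians(28)]).as_matrix()
def proj(c,X):
    p=X@c["R"].T+c["t"]; p=p@c["K"].T; return p[...,:2]/p[...,2:]
g=0.001
xs,ys=np.meshgrid(np.arange(-.150,.1501,g),np.arange(-.125,.1251,g),indexing="ij")
def box(x0,x1,y0,w): return (xs>x0)&(xs<x1)&(abs(ys-y0)<w/2)
gray=box(-.133,.133,0,.216)
for y0,hw,hx,sw in((.062,.053,.021,.024),(-.062,.064,.033,.022)):
    gray&=~(box(hx,.127,y0,hw)|box(-.127,hx,y0,sw)|box(-.057,-.013,y0,.076))
tmpl=cv2.GaussianBlur(gray.astype(np.float32),(0,0),1.5)
XT=np.stack([xs,ys,np.full_like(xs,.016)],-1)
use=(abs(ys)>.02)&(xs>-.135)   # keep clear of the bar
def sat(img):
    f=img.astype(np.float32); return np.clip(((f[...,0]-f[...,2])-8)/50,0,1)
def cost(p,c,S,z):
    X=XT@trayR(p[2]).T+np.array([p[0],p[1],z])
    uv=proj(c,X).astype(np.float32)
    s=1-cv2.remap(S,uv[...,0],uv[...,1],cv2.INTER_LINEAR)
    a=s[use];b=tmpl[use];return -np.corrcoef(a,b)[0,1]
E
python3 - <<'E'
from fit import *
np.set_printoptions(precision=4,suppress=True)
for n in("top","side"):
    d=np.load(n+"0.npz");c=dict(K=d["K"],R=d["R"],t=d["t"]);W=d["W"];img=d["img"]
    print(n,"cam",-d["R"].T@d["t"], "f",d["K"][0,0])
    S=sat(img)
    # plane from gray pixels
    m=(S<.2)&(abs(W[...,0]-.56)<.14)&(abs(W[...,1])<.11)&(W[...,2]>.04)&(W[...,2]<.2)&(img.mean(-1)>90)&(img.mean(-1)<190)
    P=W[m]
    for _ in range(4):
        A=np.c_[P[:,:2],np.ones(len(P))];k=np.linalg.lstsq(A,P[:,2],rcond=None)[0];r=P[:,2]-A@k;P=P[abs(r)<2.5*r.std()+1e-4]
    print("plane",k,"slope",np.degrees(np.arctan(np.hypot(k[0],k[1]))),"yaw",np.degrees(np.arctan2(k[1],k[0])),r.std(),len(P))
    # tray fit: z tied to plane
    def zt(p):
        q=trayR(p[2])@[0,0,.016]; return k@[p[0]+q[0],p[1]+q[1],1]-q[2]
    best=min((minimize(lambda p:cost(p,c,S,zt(p)),[x,y,w],method="Nelder-Mead",options=dict(initial_simplex=np.array([x,y,w])+np.array([[0,0,0],[.01,0,0],[0,.01,0],[0,0,.05]]))) for x in(.56,.575) for y in(0,.012) for w in(-.1,0.,.1)),key=lambda r:r.fun)
    print("tray",best.x,"z",zt(best.x),best.fun)
    for lab,(cx,cy) in dict(brush=(.47,-.31),spatula=(.5,.36)).items():
        z=.009
        uv=np.stack(np.meshgrid(np.arange(640),np.arange(400)),-1).astype(float)
        ray=np.concatenate([(uv-c["K"][[0,1],2])/c["K"][[0,1],[0,1]],np.ones((400,640,1))],-1)@c["R"];C=-c["R"].T@c["t"]
        Q=C+ray*((z-C[2])/ray[...,2])[...,None]
        f=img.astype(int);near=np.hypot(Q[...,0]-cx,Q[...,1]-cy)<.17
        m=near&(img.max(-1)>135)&(W[...,2]<.04)
        nn,L,st,_=cv2.connectedComponentsWithStats(m.astype(np.uint8)); i=1+np.argmax(st[1:,4]); m=L==i
        q=Q[m][:,:2];(bc,bs,ba)=cv2.minAreaRect((q*1000).astype(np.float32))
        h=q-q.mean(0);u,s,vt=np.linalg.svd(h,full_matrices=False);e=vt[0];w=vt[1]
        # orient e to the head (wide end)
        t=h@e
        if np.ptp((h@w)[t>.6*t.max()])<np.ptp((h@w)[t<.6*t.min()]): e=-e;t=-t
        hm=(t<np.percentile(t,30)) 
        # handle axis line fit
        T=t.min();H=q[t<T+.10];hh=H-H.mean(0);ev=np.linalg.svd(hh,full_matrices=False)[2][0];ev*=np.sign(ev@e)
        tt=(q-H.mean(0))@ev
        mid=H.mean(0)+ev*(tt.min()+tt.max())/2
        print(lab,m.sum(),"len",np.ptp(tt),"rect",bs,"mid",mid,"headdir deg",np.degrees(np.arctan2(ev[1],ev[0])),"pca",np.degrees(np.arctan2(e[1],e[0])),"grip",mid-ev*.035, "ztop",np.nanmedian(W[m][:,2]))
    b=(W[...,2]>.0)&(img.min(-1)>200)&(abs(W[...,0]-.5)<.12)&(abs(W[...,1])<.04)
    print("bar",b.sum(),np.nanmean(W[b],0))
E
```

```text
top cam [ 0.344  -0.003   1.2482] f 378.57063876899895
plane [ 0.5274 -0.0341 -0.2051] slope 27.856521479440094 yaw -3.700430009394172 0.002371454823799133 2554
tray [ 0.5734  0.0002 -0.066 ] z 0.07918426114212024 -0.7962310276411703
brush 665 len 0.24823111876522766 rect (49.25946044921875, 247.57266235351562) mid [ 0.5055 -0.3366] headdir deg 139.45424938593354 pca 139.33425127731707 grip [ 0.5321 -0.3593] ztop 0.014755615979241075
spatula 694 len 0.2468498335861209 rect (56.45527648925781, 246.86199951171875) mid [0.5051 0.3193] headdir deg 91.04921807471014 pca 91.19118759568327 grip [0.5057 0.2843] ztop 0.01191792529059716
bar 171 [0.501  0.0032 0.0811]
side cam [0.5545 1.1308 1.1037] f 504.5654101178239
plane [ 0.5279 -0.0275 -0.2086] slope 27.859403917830267 yaw -2.9770298518865057 0.002772088037718738 1401
tray [ 0.5759  0.0047 -0.0463] z 0.07718118960251405 -0.6331191838228637
brush 492 len 0.2532738374513344 rect (59.263004302978516, 254.2358856201172) mid [ 0.5035 -0.3367] headdir deg 140.33919946795103 pca 138.09542008343266 grip [ 0.5305 -0.359 ] ztop 0.009863031831123581
spatula 1057 len 0.25165768805416844 rect (251.6068115234375, 61.76337814331055) mid [0.5069 0.3194] headdir deg 89.9064428042694 pca 90.949891339703 grip [0.5069 0.2844] ztop 0.009606627460942666
bar 184 [0.5037 0.004  0.0774]
```

```bash
cat > goal.py <<'E'
from h import *
from scipy.spatial.transform import Rotation as Ro
np.set_printoptions(precision=4,suppress=True)
def delta(p,R,show=True):
    s=env.state();d=np.array(p)-s["tcp_pos"];r=Ro.from_matrix(R@np.array(s["tcp_rot"]).T).as_rotvec(degrees=True)
    print("tcp",np.array(s["tcp_pos"]),"off",d,"rot",r,"|r|",np.linalg.norm(r),"J",np.array(s["joint_pos"]),"F",np.array(s["contact_force"]),"open",s["opening"],"t",s["time_s"])
def down(ydeg):  # tool z down, tool y at heading ydeg
    a=np.radians(ydeg);y=np.array([np.cos(a),np.sin(a),0]);z=np.array([0,0,-1.]);return np.c_[np.cross(y,z),y,z]
T0=np.array([.574,.001,.0785]);YAW=np.radians(-3.4)
def tR(): return Ro.from_euler("ZY",[YAW,-np.radians(28)]).as_matrix()
def tray(p): return T0+tR()@np.array(p)
def trayrot(flip): # tool z = -tray z, y = +-tray y
    B=tR();y=B[:,1]*flip;z=-B[:,2];return np.c_[np.cross(y,z),y,z]
E
python3 - <<'E'
from goal import *
s=env.state();print(np.array(s["tcp_rot"]),s["time_s"],s["opening"],s["contact_force"],env.grip_depth)
for y in(0.5,180.5): delta([.506,.2844,.05],down(y))
E
```

```text
[[-0.9649  0.2626 -0.    ]
 [ 0.2626  0.9649 -0.    ]
 [ 0.     -0.     -1.    ]] 1.8 1.0016216038130157 [-0.3188 -0.9265  0.0574] 0.0187
tcp [0.1641 0.6031 0.2313] off [ 0.3419 -0.3187 -0.1813] rot [  0.0005  -0.0011 -74.2747] |r| 74.27474440228858 J [ 1.1928  0.2169  1.6134  0.      1.3113 -0.1122] F [-0.3188 -0.9265  0.0574] open 1.0016216038130157 t 1.8
tcp [0.1641 0.6031 0.2313] off [ 0.3419 -0.3187 -0.1813] rot [  0.0012   0.0006 105.7253] |r| 105.72525560900193 J [ 1.1928  0.2169  1.6134  0.      1.3113 -0.1122] F [-0.3188 -0.9265  0.0574] open 1.0016216038130157 t 1.8
```

```bash
python3 -m jog '{"offset":[[0.038,-0.0354,-0.012],[0.038,-0.0354,-0.012],[0.038,-0.0354,-0.012],[0.038,-0.0354,-0.012],[0.038,-0.0354,-0.012],[0.038,-0.0354,-0.012],[0.038,-0.0354,-0.012],[0.038,-0.0354,-0.012],[0.038,-0.0354,-0.012],[0,0,0]],"rot":[[0,0,-8.25],[0,0,-8.25],[0,0,-8.25],[0,0,-8.25],[0,0,-8.25],[0,0,-8.25],[0,0,-8.25],[0,0,-8.25],[0,0,-8.25],[0,0,0]]}' 0.4
python3 - <<'E'
from goal import *
delta([.506,.2844,.003],down(0.5))
E
```

```text
time_s: 3.05
tcp_pos: [0.5081, 0.2817, 0.1224]
tcp_rot: [[-0.004, 1.0, -0.001], [1.0, 0.004, -0.001], [-0.001, -0.001, -1.0]]
contact_force: [-0.7, 0.4, -0.1]
opening: 0.6
grip_force: 0.0
tcp [0.5081 0.2817 0.1224] off [-0.0021  0.0027 -0.1194] rot [ 0.0549 -0.0369  0.2657] |r| 0.2738185737372733 J [ 0.3858  0.2412  1.8028 -0.0007  1.0986  0.3821] F [-0.6952  0.3677 -0.0556] open 0.6001861393360501 t 3.05
```

```bash
python3 -m jog '{"offset":[[-0.002,0.002,-0.045],[0,0,-0.045],[0,0,-0.02],[0,0,-0.009],[0,0,0]],"rot":[[0,0,0],[0,0,0],[0,0,0],[0,0,0],[0,0,0]]}' 0.4
python3 -m jog '{"offset":[[0,0,0],[0,0,0],[0,0,0],[0,0,0],[0,0,0],[0,0,0]],"rot":[[0,0,0],[0,0,0],[0,0,0],[0,0,0],[0,0,0],[0,0,0]]}' 1 100
```

```text
time_s: 3.68
tcp_pos: [0.5046, 0.2871, 0.0049]
tcp_rot: [[-0.01, 1.0, 0.001], [1.0, 0.01, 0.0], [0.0, 0.001, -1.0]]
contact_force: [0.1, 0.3, 0.1]
opening: 0.602
grip_force: 0.0
time_s: 4.42
tcp_pos: [0.506, 0.2872, 0.0063]
tcp_rot: [[-0.009, 1.0, 0.003], [1.0, 0.009, 0.001], [0.001, 0.004, -1.0]]
contact_force: [-0.8, -0.4, 6.0]
opening: 0.129
grip_force: 100.4
```

```bash
python3 -m jog '{"offset":[[0,0,0.02],[0,0,0.05],[0,0,0.06],[0,-0.01,0.06],[0,-0.02,0.055]],"rot":[[0,0,0],[0,0,0],[0,0,0],[0,0,-8],[0,0,-10]]}' 1 100
python3 - <<'E'
from goal import *
delta(tray([-.032,-.062,.096]),trayrot(-1))
s=env.state();print(s["grip_force"]); print(Ro.from_matrix(trayrot(-1)@down(-93.4).T).as_rotvec(degrees=True))
E
```

```text
time_s: 5.05
tcp_pos: [0.5037, 0.2565, 0.2526]
tcp_rot: [[0.304, 0.953, 0.002], [0.953, -0.304, 0.001], [0.001, 0.001, -1.0]]
contact_force: [1.7, -0.1, -0.3]
opening: 0.131
grip_force: 99.5
tcp [0.5037 0.2565 0.2526] off [-0.0066 -0.313  -0.1043] rot [ 17.0511 -24.731  -74.0616] |r| 79.92178760724634 J [0.3468 0.0721 1.7358 0.0001 1.3321 0.6561] F [ 1.6731 -0.0622 -0.2587] open 0.13136175184973906 t 5.05
99.45538401603699
[ -1.6606 -27.9507   0.    ]
```

```bash
python3 -m jog '{"offset":[[0,-0.039,0],[0,-0.039,0],[0,-0.039,0],[0,-0.039,0],[0,-0.039,0],[0,-0.039,0],[0,-0.039,0],[0,-0.039,0],[0,0,0]],"rot":[[0,0,-9.46],[0,0,-9.46],[0,0,-9.46],[0,0,-9.46],[0,0,-9.46],[0,0,-9.46],[0,0,-9.46],[0,0,-9.46],[0,0,0]]}' 1 100
python3 -m jog '{"offset":[[0,0,-0.01],[0,0,-0.03],[0,0,-0.04],[0,0,0],[0,0,0]],"rot":[[-0.55,-9.3,0],[-0.55,-9.3,0],[-0.55,-9.3,0],[0,0,0],[0,0,0]]}'
python3 - <<'E'
from goal import *
delta(tray([-.032,-.062,.056]),trayrot(-1))
c=env.read_camera("top");cv2.imwrite("pics/t1.png",cv2.resize(c["img"][150:290,240:400,::-1],(685,600),interpolation=cv2.INTER_CUBIC))
W=pts(c);np.savez("top1.npz",W=W,img=c["img"],K=c["camera_matrix"],R=c["R"],t=c["t"])
c=env.read_camera("side");W=pts(c);np.savez("side1.npz",W=W,img=c["img"],K=c["camera_matrix"],R=c["R"],t=c["t"]);save(c,"s1.png")
E
```

```text
time_s: 6.18
tcp_pos: [0.5036, -0.0576, 0.2499]
tcp_rot: [[0.998, -0.059, 0.0], [-0.059, -0.998, -0.001], [0.0, 0.001, -1.0]]
contact_force: [0.3, 0.4, -1.3]
opening: 0.136
grip_force: 99.6
time_s: 6.8
tcp_pos: [0.5047, -0.055, 0.1705]
tcp_rot: [[0.882, -0.054, 0.468], [-0.047, -0.999, -0.027], [0.468, 0.002, -0.884]]
contact_force: [1.4, -0.1, -0.5]
opening: 0.131
grip_force: 99.5
tcp [ 0.5047 -0.055   0.1705] off [ 0.0112 -0.0026 -0.0576] rot [ 0.0945 -0.0756 -0.2884] |r| 0.3127313186213406 J [-0.3213 -0.2667  2.278   0.1987  0.6669  1.176 ] F [ 1.3855 -0.1152 -0.4964] open 0.1311126152655747 t 6.8
```

View pics/t1.png

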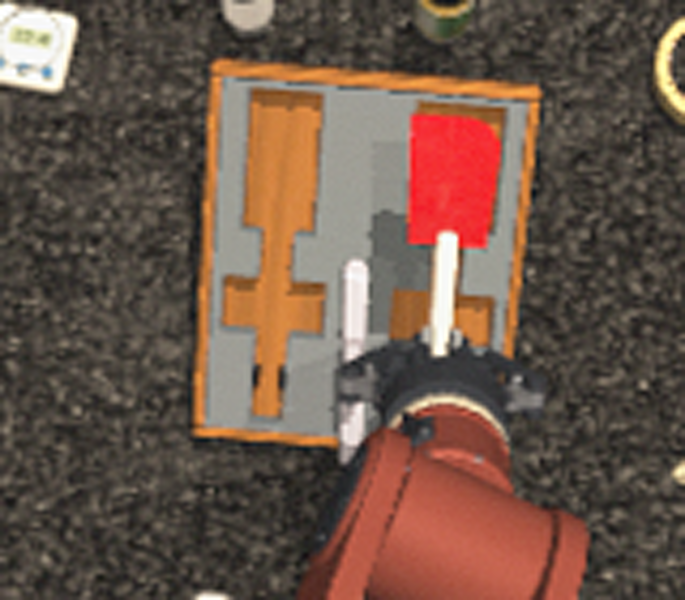

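```bash
cat > meas.py <<'E'
from fit import *
np.set_printoptions(precision=4,suppress=True)
def load(f): return dict(np.load(f))
def totray(d,T,yaw,z):
    B=trayR(yaw);C=-d["R"].T@d["t"]
    uv=np.stack(np.meshgrid(np.arange(640),np.arange(400)),-1).astype(float)
    K=d["K"];ray=np.concatenate([(uv-K[[0,1],2])/K[[0,1],[0,1]],np.ones((400,640,1))],-1)@d["R"]
    Ct=(C-T)@B;rt=ray@B
    return Ct+rt*((z-Ct[2])/rt[...,2])[...,None]
E
python3 - <<'E'
from meas import *
s=env.state()
for n,T,yaw in(("top",[.5734,.0002,.0792],-.066),("top",[.574,.001,.0785],-.0593),("side",[.5759,.0047,.0772],-.0463),("side",[.574,.001,.0785],-.0593)):
    T=np.array(T);d=load(n+"1.npz");tc=(s["tcp_pos"]-T)@trayR(yaw)
    h=tc[2]-.006
    Q=totray(d,T,yaw,h+.014);f=d["img"].astype(int)
    m=(f[...,0]>150)&(f[...,1]<80)&(f[...,2]<80)&(abs(Q[...,0]-.08)<.1)&(abs(Q[...,1]+.06)<.08)
    q=Q[m];x=q[:,0]
    print(n,"tcp tray",tc,"red x",np.percentile(x,[.5,99.5]))
    for a,b in((.045,.065),(.065,.085),(.085,.105)):
        k=(x>a)&(x<b);print("  ",a,q[k][:,1].min(),q[k][:,1].max(),(q[k][:,1].min()+q[k][:,1].max())/2)
    # handle
    m=(f.min(-1)>170)&(abs(Q[...,0]+.0)<.035)&(abs(Q[...,1]+.06)<.03);Qh=totray(d,T,yaw,h+.017)[m];print("  handle",np.polyfit(Qh[:,0],Qh[:,1],1) if m.sum()>9 else None,m.sum())
E
```

```text
top tcp tray [-0.0092 -0.0607  0.1129] red x [0.0526 0.1376]
   0.045 -0.08171608705283641 -0.031234741950683834 -0.05647541450176012
   0.065 -0.0839203751282871 -0.03230174201016662 -0.05811105856922685
   0.085 -0.08498416054152762 -0.030607824854671326 -0.05779599269809947
  handle [ 0.0031 -0.0583] 88
top tcp tray [-0.0097 -0.0612  0.114 ] red x [0.0522 0.1371]
   0.045 -0.08254229661162263 -0.032064890017640305 -0.05730359331463147
   0.065 -0.08478265983935768 -0.03325212320218248 -0.05901739152077008
   0.085 -0.08594978796035124 -0.031675942099474746 -0.058812865029912995
  handle [-0.0024 -0.0588] 88
side tcp tray [-0.0113 -0.0641  0.1163] red x [0.0548 0.1419]
   0.045 -0.08027425967887036 -0.022620886765135184 -0.051447573222002774
   0.065 -0.08132850527561097 -0.02176553751920096 -0.05154702139740597
   0.085 -0.08457643710606089 -0.02052256708249689 -0.05254950209427889
  handle [-0.0054 -0.0529] 59
side tcp tray [-0.0097 -0.0612  0.114 ] red x [0.0562 0.1432]
   0.045 -0.07637426271382419 -0.019227611500388653 -0.04780093710710642
   0.065 -0.07718886076884357 -0.018120616603714668 -0.04765473868627912
   0.085 -0.08021415061665338 -0.01670511866562152 -0.04845963464113745
  handle [ 0.014 -0.05 ] 58
```

```bash
python3 - <<'E'
from meas import *
s=env.state()
T=np.array([.5734,.0002,.0787]);yaw=-.062;B=trayR(yaw)
for n in("top","side"):
    d=load(n+"1.npz");f=d["img"].astype(int);Q=(d["W"]-T)@B
    m=(f[...,0]>150)&(f[...,1]<80)&(f[...,2]<80)&(abs(Q[...,0]-.08)<.1)&(abs(Q[...,1]+.06)<.08)
    q=Q[m]; q=q[np.isfinite(q).all(1)]
    print(n,len(q),"x",np.percentile(q[:,0],[1,99]),"y",np.percentile(q[:,1],[2,50,98]))
    k=q[abs(q[:,1]-np.median(q[:,1]))<.015];print(" z fit",np.polyfit(k[:,0]-.09,k[:,2],1),"z med",np.median(k[:,2]))
    m=(f.min(-1)>170)&(abs(Q[...,0]-.01)<.05)&(abs(Q[...,1]+.06)<.03)&(Q[...,2]>.06);k=Q[m];print(" handle z",np.polyfit(k[:,0],k[:,2],1),"y",np.polyfit(k[:,0],k[:,1],1),"x",k[:,0].min(),k[:,0].max(),len(k))
print("expected head top z",((s["tcp_pos"]-T)@B)[2]-.006+.014)
E
```

```text
top 753 x [-0.0178  0.1347] y [-0.1047 -0.0558 -0.016 ]
 z fit [-2.2927  0.1476] z med 0.11780207124487921
 handle z [-0.2496  0.1469] y [ 0.0137 -0.0588] x -0.022524013483886055 0.05972135495621404 146
side 490 x [-0.0169  0.1383] y [-0.1108 -0.0487 -0.0045]
 z fit [-2.0354  0.1498] z med 0.11774208972892926
 handle z [-0.0521  0.1295] y [-0.0137 -0.0527] x -0.03855361364108385 0.05977483756095469 90
expected head top z 0.12146148920444075
```

```bash
python3 - <<'E'
from meas import *
s=env.state()
T=np.array([.5734,.0002,.0787]);yaw=-.062;B=trayR(yaw)
for n in("top","side"):
    d=load(n+"1.npz");f=d["img"].astype(int);Q=(d["W"]-T)@B
    m=(f[...,0]>150)&(f[...,1]<80)&(f[...,2]<80)&(abs(Q[...,0]-.1)<.055)&(abs(Q[...,1]+.06)<.05)&(abs(Q[...,2]-.115)<.03)
    q=Q[m];k=q[(abs(q[:,1]-np.median(q[:,1]))<.022)&(abs(q[:,0]-.095)<.035)]
    A=np.c_[k[:,0]-.09,k[:,1]+.06,np.ones(len(k))];r=0
    co=np.linalg.lstsq(A,k[:,2],rcond=None)[0];print(n,len(k),"plane dz/dx,dz/dy,z",co,"res",(k[:,2]-A@co).std(),"x",np.percentile(q[:,0],[1,99]),"y",np.percentile(q[:,1],[3,97]))
E
```

```text
top 389 plane dz/dx,dz/dy,z [-0.0045  0.0004  0.1176] res 0.0018560576841366542 x [0.0524 0.1349] y [-0.0834 -0.0316]
side 217 plane dz/dx,dz/dy,z [-0.0001 -0.0545  0.1177] res 0.0019079258709239358 x [0.056  0.1388] y [-0.0801 -0.0269]
```

```bash
python3 - <<'E'
from meas import *
B=trayR(-.062);print(B@[-.0125,-.004,-.08],B@[0,0,-.01],B)
E
```

```text
[ 0.0262 -0.0056 -0.0765] [ 0.0047 -0.0003 -0.0088] [[ 0.8813  0.062  -0.4686]
 [-0.0547  0.9981  0.0291]
 [ 0.4695  0.      0.8829]]
```

```bash
python3 -m jog '{"offset":[[0.0065,-0.0014,-0.019],[0.0065,-0.0014,-0.019],[0.0065,-0.0014,-0.019],[0.0065,-0.0014,-0.0195],[0,0,0],[0,0,0]],"rot":[[0,0,0],[0,0,0],[0,0,0],[0,0,0],[0,0,0],[0,0,0]]}'
cat > look.py <<'E'
from meas import *
import sys
k=sys.argv[1];T=np.array([.5734,.0002,.0787]);yaw=-.062;B=trayR(yaw)
s=env.state();print("tcp tray",(s["tcp_pos"]-T)@B)
for n in("top","side"):
    c=env.read_camera(n);W=pts(c);np.savez(n+k,W=W,img=c["img"],K=c["camera_matrix"],R=c["R"],t=c["t"]);save(c,n+k+".png")
    off=np.array([0,.0,0]) if n=="top" else np.array([-.0022,-.0045,.0015])
    f=c["img"].astype(int);Q=(W-T)@B+off
    m=(f[...,0]>150)&(f[...,1]<80)&(f[...,2]<80)&(abs(Q[...,0]-.09)<.055)&(abs(Q[...,1]+.06)<.05)&(Q[...,2]>-.01)&(Q[...,2]<.14)
    q=Q[m];k2=q[(abs(q[:,1]-np.median(q[:,1]))<.022)&(abs(q[:,0]-np.median(q[:,0]))<.035)]
    A=np.c_[k2[:,0]-.09,k2[:,1]+.06,np.ones(len(k2))];co=np.linalg.lstsq(A,k2[:,2],rcond=None)[0]
    d=dict(K=c["camera_matrix"],R=c["R"],t=c["t"]);P=totray(d,T,yaw,co[2])+off;p=P[m]
    print(n,len(q),"plane",co,"x",np.percentile(p[:,0],[.5,99.5]),"y",np.percentile(p[:,1],[3,97]),"mid",np.percentile(p[:,1],[3,97]).mean())
    m=(f.min(-1)>165)&(abs(Q[...,0]+.04)<.09)&(abs(Q[...,1]+.06)<.02);h=Q[m]
    if len(h)>12: print("  handle y",np.polyfit(P[m][:,0],P[m][:,1],1),"z",np.polyfit(h[:,0],h[:,2],1),"x",P[m][:,0].min(),P[m][:,0].max())
E
python3 look.py 2; python3 -c "
import cv2
a=cv2.imread('pics/top2.png')[150:290,240:400];b=cv2.imread('pics/side2.png')[150:270,270:400]
cv2.imwrite('pics/c2.png',cv2.hconcat([cv2.resize(a,(400,350),interpolation=3),cv2.resize(b,(380,350),interpolation=3)]))"
```

```text
time_s: 7.65
tcp_pos: [0.5329, -0.0618, 0.0955]
tcp_rot: [[0.88, -0.055, 0.471], [-0.047, -0.998, -0.028], [0.472, 0.003, -0.882]]
contact_force: [-0.9, 0.2, 0.2]
opening: 0.127
grip_force: 99.5
tcp tray [-0.0245 -0.0643  0.032 ]
top 518 plane [-0.05    0.0226  0.0375] x [0.0413 0.1272] y [-0.0889 -0.0354] mid -0.0621622557197543
  handle y [ 0.0797 -0.0644] z [-1.9912  0.0852] x -0.6117016867562733 0.04949613679843762
side 327 plane [-0.0094  0.0117  0.0367] x [0.0406 0.127 ] y [-0.0875 -0.0299] mid -0.058691250325366116
  handle y [ 0.1599 -0.066 ] z [0.0072 0.0438] x -0.11942746714578308 0.046616042332966436
```

View pics/c2.png

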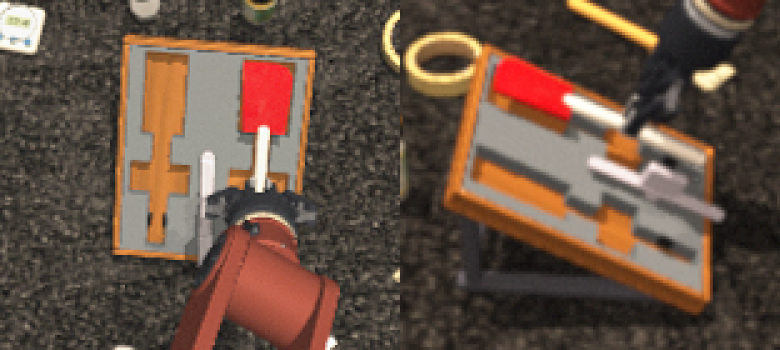

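The spatula hovers about 8 mm above its recess, aligned (head at crop 267,97; handle over the slot). The tip sits about 3 mm too far up the slope, so I'll correct that and lower it.

```bash
python3 -m jog '{"offset":[[-0.0007,0.0001,-0.0058],[0.0023,-0.0001,-0.0044],[0.0023,-0.0001,-0.0044],[0.0023,-0.0001,-0.0044],[0.0023,-0.0001,-0.0044],[0,0,0]],"rot":[[0,0,0],[0,0,0],[0,0,0],[0,0,0],[0,0,0],[0,0,0]]}'
python3 look.py 3
```

```text
time_s: 8.5
tcp_pos: [0.5391, -0.0615, 0.0692]
tcp_rot: [[0.882, -0.056, 0.468], [-0.049, -0.998, -0.028], [0.469, 0.002, -0.883]]
contact_force: [2.8, 1.2, -1.6]
opening: 0.132
grip_force: 99.3
tcp tray [-0.0313 -0.0637  0.0059]
top 483 plane [-0.004   0.0031  0.0118] x [0.0359 0.1203] y [-0.088  -0.0346] mid -0.061294321459405
  handle y [ 0.0841 -0.0636] z [-0.191   0.0336] x -0.07386897162676304 0.04254725984368052
side 272 plane [-0.0059  0.0225  0.0113] x [0.0354 0.1198] y [-0.0914 -0.0415] mid -0.06645382538247685
  handle y [ 0.4191 -0.0661] z [0.06   0.0251] x -0.12722885017006777 0.040593204841918674
```

```bash
python3 -m jog '{"offset":[[0,0,0],[0,0,0],[-0.0047,0.0003,0.0088],[-0.0094,0.0006,0.0177],[-0.014,0.0009,0.0265],[0,0,0]],"rot":[[0,0,0],[0,0,0],[0,0,0],[0,0,0],[0,0,0],[0,0,0]]}' 0.6 60
python3 -m jog '{"offset":[[-0.018,0.0011,-0.0095],[-0.018,0.0011,-0.0095],[-0.018,0.0011,-0.0095],[0,0,0],[0,0,0],[0,0,0]],"rot":[[0,0,0],[0,0,0],[0,0,0],[0,0,0],[0,0,0],[0,0,0]]}' 1 60
python3 look.py 4
```

```text
time_s: 9.35
tcp_pos: [0.5117, -0.0602, 0.1253]
tcp_rot: [[0.88, -0.056, 0.473], [-0.047, -0.998, -0.03], [0.473, 0.004, -0.881]]
contact_force: [-0.0, -1.1, 0.1]
opening: 0.399
grip_force: 0.0
time_s: 10.1
tcp_pos: [0.4578, -0.0567, 0.0948]
tcp_rot: [[0.881, -0.056, 0.469], [-0.048, -0.998, -0.028], [0.47, 0.002, -0.883]]
contact_force: [-0.3, 0.9, 0.1]
opening: 0.0
grip_force: 0.0
tcp tray [-0.0912 -0.064   0.0667]
top 482 plane [-0.0053 -0.008   0.0111] x [0.0366 0.1204] y [-0.0879 -0.0346] mid -0.06124040459095734
  handle y [ 0.0444 -0.062 ] z [-0.3432  0.0254] x -0.18917980883479646 0.04236687695179597
side 268 plane [-0.0049  0.0131  0.0106] x [0.0377 0.1196] y [-0.0917 -0.0424] mid -0.06703479974357995
  handle y [ 0.6803 -0.0462] z [-0.103   0.0183] x -0.22817532257209602 0.03985250125918625
```

```bash
python3 -m jog '{"offset":[[0.0094,-0.0006,-0.0177],[0.0094,-0.0006,-0.0177],[0.0023,-0.0001,-0.0044],[0.0014,-0.0001,-0.0026],[0,0,0]],"rot":[[0,0,0],[0,0,0],[0,0,0],[0,0,0],[0,0,0]]}'
python3 -m jog '{"offset":[[0.0014,-0.0001,-0.0026],[0,0,0]],"rot":[[0,0,0],[0,0,0]]}'; python3 -m jog '{"offset":[[0.0014,-0.0001,-0.0026],[0,0,0]],"rot":[[0,0,0],[0,0,0]]}'
```

```text
time_s: 10.82
tcp_pos: [0.4793, -0.0578, 0.0519]
tcp_rot: [[0.882, -0.055, 0.468], [-0.048, -0.998, -0.028], [0.469, 0.002, -0.883]]
contact_force: [0.4, 0.2, 1.1]
opening: 0.004
grip_force: 0.0
time_s: 11.08
tcp_pos: [0.4806, -0.0579, 0.0491]
tcp_rot: [[0.882, -0.056, 0.468], [-0.048, -0.998, -0.028], [0.469, 0.002, -0.883]]
contact_force: [-0.3, -0.3, 0.6]
opening: 0.004
grip_force: 0.0
time_s: 11.32
tcp_pos: [0.4812, -0.0578, 0.0484]
tcp_rot: [[0.883, -0.052, 0.467], [-0.045, -0.999, -0.026], [0.468, 0.002, -0.884]]
contact_force: [-39.8, -0.6, 49.2]
opening: 0.005
grip_force: 31.2
```

```bash
python3 -m jog '{"offset":[[-0.0047,0.0003,0.0088],[-0.0141,0.0009,0.0265],[-0.0188,0.0012,0.0353],[0,-0.03,0.05],[0,-0.04,0.035]],"rot":[[0,0,0],[0,0,0],[0,0,0],[0.5,9,0],[0.5,9,0]]}' 0.4
python3 look.py 5
python3 - <<'E'
from goal import *
for g in(.5321,-.3593),(.5305,-.359): delta([g[0],g[1],.005],down(49.7))
E
```

```text
time_s: 11.95
tcp_pos: [0.443, -0.1241, 0.2016]
tcp_rot: [[0.983, -0.054, 0.175], [-0.052, -0.999, -0.011], [0.175, 0.002, -0.985]]
contact_force: [1.1, -0.0, 1.4]
opening: 0.599
grip_force: 0.0
tcp tray [-0.0504 -0.1321  0.166 ]
top 482 plane [-0.0021 -0.004   0.0109] x [0.0368 0.1206] y [-0.0881 -0.0348] mid -0.06144602601822004
  handle y [ 0.0114 -0.0627] z [-0.0127  0.0149] x -0.12460896900507384 0.04232567890985384
side 261 plane [-0.0062  0.0155  0.0101] x [0.0374 0.1196] y [-0.0909 -0.0429] mid -0.06686912030790906
  handle y [ 0.0249 -0.0653] z [-0.0145  0.0132] x -0.12798988367031647 0.03968868327756001
tcp [ 0.4513 -0.1299  0.2084] off [ 0.0808 -0.2294 -0.2034] rot [-13.1893   6.0025 142.353 ] |r| 143.0886596475057 J [-0.4756 -0.2347  2.1167  0.0789  1.0814  1.1204] F [ 1.5968 -0.2209  1.0613] open 0.5961754695849777 t 12.05
tcp [ 0.4513 -0.1299  0.2084] off [ 0.0792 -0.2291 -0.2034] rot [-13.1893   6.0025 142.353 ] |r| 143.0886596475057 J [-0.4756 -0.2347  2.1167  0.0789  1.0814  1.1204] F [ 1.5968 -0.2209  1.0613] open 0.5961754695849777 t 12.05
```

```bash
python3 -m jog '{"offset":[[0.01,-0.04,0],[0.01,-0.04,0],[0.01,-0.04,0],[0.01,-0.04,-0.01],[0.01,-0.03,-0.02],[0.01,-0.02,-0.02],[0.01,-0.01,-0.02],[0.005,0,0],[0,0,0],[0,0,0]],"rot":[[0.6,9.9,0],[0,0,10.2],[0,0,10.2],[0,0,10.2],[0,0,10.2],[0,0,10.2],[0,0,10.2],[0,0,10.2],[0,0,10.2],[0,0,10.2]]}' 0.4
python3 -m jog '{"offset":[[0,0,0],[0,0,0],[0,0,0],[0,0,0],[0,0,0],[0,0,0]],"rot":[[0,0,10.2],[0,0,10.2],[0,0,10.2],[0,0,10.2],[0,0,10.2],[0,0,0]]}'
python3 - <<'E'
from goal import *
delta([.5315,-.3593,.005],down(49.7))
E
```

```text
time_s: 13.3
tcp_pos: [0.5192, -0.3435, 0.1287]
tcp_rot: [[0.017, 1.0, -0.001], [1.0, -0.017, 0.007], [0.007, -0.001, -1.0]]
contact_force: [-0.3, 0.7, -0.8]
opening: 0.599
grip_force: 0.0
time_s: 14.05
tcp_pos: [0.5192, -0.3435, 0.1291]
tcp_rot: [[-0.761, 0.648, -0.005], [0.648, 0.761, 0.005], [0.007, 0.0, -1.0]]
contact_force: [0.8, 0.4, -0.1]
opening: 0.598
grip_force: 0.0
tcp [ 0.5192 -0.3435  0.1291] off [ 0.0123 -0.0158 -0.1241] rot [-0.2721 -0.2871  0.1176] |r| 0.41269299677304794 J [-0.6974  0.3177  1.6921  0.0005  1.1387 -1.563 ] F [ 0.7902  0.3637 -0.0953] open 0.5983743319103075 t 14.05
```

```bash
python3 -m jog '{"offset":[[0.006,-0.008,-0.035],[0.006,-0.008,-0.045],[0,0,-0.03],[0,0,-0.014],[0,0,0]],"rot":[[0,0,0],[0,0,0],[0,0,0],[0,0,0],[0,0,0]]}' 0.4
python3 -m jog '{"offset":[[0,0,0],[0,0,0],[0,0,0],[0,0,0],[0,0,0],[0,0,0]],"rot":[[0,0,0],[0,0,0],[0,0,0],[0,0,0],[0,0,0],[0,0,0]]}' 1 100
python3 -m jog '{"offset":[[0,0,0.02],[0,0,0.05],[0,0,0.06],[-0.01,0.02,0.055],[-0.01,0.04,0.04],[-0.002,0.05,0.02],[-0.002,0.05,0],[-0.001,0.05,0],[0,0.05,0],[0,0.045,0]],"rot":[[0,0,0],[0,0,0],[0,0,0],[0,0,-10.2],[0,0,-10.2],[0,0,-10.2],[0,0,-10.2],[0,0,-10.2],[0,0,-10.2],[0,0,-10.2]]}'
python3 - <<'E'
from goal import *
delta(tray([-.032,.062,.115]),trayrot(-1))
E
```

```text
time_s: 14.68
tcp_pos: [0.5308, -0.3595, 0.0048]
tcp_rot: [[-0.762, 0.648, -0.006], [0.648, 0.762, 0.005], [0.008, 0.0, -1.0]]
contact_force: [0.2, 0.0, 0.2]
opening: 0.604
grip_force: 0.0
time_s: 15.42
tcp_pos: [0.5331, -0.3613, 0.0085]
tcp_rot: [[-0.762, 0.647, -0.001], [0.647, 0.762, 0.002], [0.002, 0.0, -1.0]]
contact_force: [0.3, 1.1, 6.3]
opening: 0.158
grip_force: 98.0
time_s: 16.68
tcp_pos: [0.5061, -0.0536, 0.2521]
tcp_rot: [[0.375, 0.927, 0.004], [0.927, -0.375, 0.005], [0.006, 0.002, -1.0]]
contact_force: [0.8, 0.4, -1.5]
opening: 0.157
grip_force: 97.9
tcp [ 0.5061 -0.0536  0.2521] off [-0.0105  0.1214 -0.0871] rot [ 15.8388 -24.8898 -69.8819] |r| 75.8541093794677 J [-0.2469 -0.0532  1.863   0.0058  1.3294  0.1362] F [ 0.7972  0.4457 -1.5193] open 0.15708042695823646 t 16.675
```

```bash
python3 -m jog '{"offset":[[0,0.017,0],[0,0.017,0],[0,0.017,0],[0,0.017,0],[0,0.017,0],[0,0.017,0],[0,0.015,0],[0,0,0],[0,0,0]],"rot":[[0,0,-10.2],[0,0,-10.2],[0,0,-10.2],[0,0,-10.2],[0,0,-10.2],[0,0,-10.2],[0,0,-10.2],[0,0,0],[0,0,0]]}'
python3 -m jog '{"offset":[[0,0,-0.01],[0,0,-0.03],[-0.002,0,-0.04],[0,0,0],[0,0,0]],"rot":[[-0.6,-9.3,0],[-0.6,-9.3,0],[-0.6,-9.3,0],[0,0,0],[0,0,0]]}'
cat > lookb.py <<'E'
from meas import *
import sys
k=sys.argv[1];T=np.array([.5734,.0002,.0787]);yaw=-.062;B=trayR(yaw)
s=env.state();tc=(s["tcp_pos"]-T)@B;print("tcp tray",tc,"t",s["time_s"])
print("rot err",(B.T@np.array(s["tcp_rot"])))
for n in("top","side"):
    c=env.read_camera(n);W=pts(c);save(c,n+k+".png")
    off=np.array([0,.0,0]) if n=="top" else np.array([-.0022,-.0045,.0015])
    f=c["img"].astype(int);Q=(W-T)@B+off
    zu=tc[2]-.008 # underside guess
    m=(abs(Q[...,2]-zu-.013)<.014)&(abs(Q[...,1]-tc[1])<.045)&(Q[...,0]>tc[0]+.025)&(Q[...,0]<tc[0]+.19)&(f.max(-1)>110)
    q=Q[m]
    d=dict(K=c["camera_matrix"],R=c["R"],t=c["t"]);P=totray(d,T,yaw,zu+.013)+off
    L,lab=cv2.connectedComponents(m.astype(np.uint8));i=1+np.argmax(np.bincount(lab.ravel())[1:]);m=lab==i;p=P[m];q=Q[m]
    print(n,m.sum(),"x",np.percentile(p[:,0],[.5,99.5]),"z slope",np.polyfit(q[:,0]-.05,q[:,2],1))
    x1=p[:,0].max()
    for a,b in((x1-.03,x1-.012),(x1-.05,x1-.03),(x1-.075,x1-.05),(x1-.098,x1-.078),(x1-.14,x1-.11)):
        r=p[(p[:,0]>a)&(p[:,0]<b)][:,1]
        if len(r)>3: print("   x %.3f y"%((a+b)/2),r.min(),r.max(),"mid",(r.min()+r.max())/2)
E
python3 lookb.py 6; python3 -c "
import cv2
a=cv2.imread('pics/top6.png')[150:290,240:400];b=cv2.imread('pics/side6.png')[150:270,270:400]
cv2.imwrite('pics/c6.png',cv2.hconcat([cv2.resize(a,(400,350),interpolation=3),cv2.resize(b,(380,350),interpolation=3)]))"
```

```text
time_s: 17.8
tcp_pos: [0.5065, 0.0613, 0.2514]
tcp_rot: [[0.999, -0.052, 0.006], [-0.052, -0.999, -0.001], [0.006, 0.001, -1.0]]
contact_force: [-0.9, 0.2, 0.8]
opening: 0.163
grip_force: 98.0
time_s: 18.42
tcp_pos: [0.5053, 0.0612, 0.172]
tcp_rot: [[0.88, -0.055, 0.473], [-0.046, -0.998, -0.031], [0.474, 0.006, -0.881]]
contact_force: [1.1, 0.2, 1.3]
opening: 0.157
grip_force: 98.0
tcp tray [-0.0196  0.0567  0.1161] t 18.425
rot err [[ 1.      0.0086  0.0048]
 [ 0.0087 -1.     -0.0017]
 [ 0.0047  0.0017 -1.    ]]
top 591 x [0.0061 0.1353] z slope [-0.0731  0.1251]
   x 0.115 y 0.03415682637598254 0.07561810676452355 mid 0.05488746657025304
   x 0.096 y 0.03473251888524318 0.07672547114265213 mid 0.05572899501394765
   x 0.073 y 0.03363070782165653 0.07642260841575776 mid 0.05502665811870715
   x 0.048 y 0.03476544006257241 0.0769376602241176 mid 0.055851550143345
   x 0.011 y 0.04758016913213426 0.06437730403254091 mid 0.05597873658233758
side 487 x [0.0045 0.1363] z slope [-0.0397  0.1242]
   x 0.116 y 0.03313475436982145 0.08522922515169812 mid 0.05918198976075978
   x 0.097 y 0.03294011374882983 0.08751208622641776 mid 0.06022609998762379
   x 0.075 y 0.029097664756875644 0.08789493097518791 mid 0.05849629786603178
   x 0.049 y 0.030812699041834427 0.08405679590303333 mid 0.05743474747243388
   x 0.012 y 0.043944884119612344 0.07022971202458089 mid 0.057087298072096615
```

View pics/c6.png

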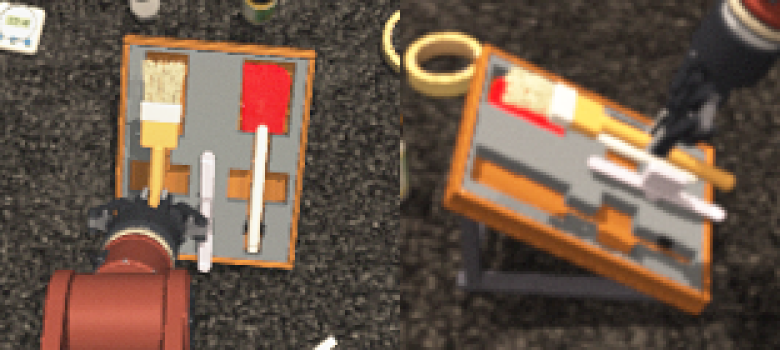

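Top view: the spatula is seated in the right recess. The brush is over the left recess (bristles at crop 163,82), about 6 mm too far right and 15 mm too far up.

```bash
python3 -m jog '{"offset":[[0.0064,0.0011,-0.0201],[0.0064,0.0011,-0.0201],[0.0064,0.0011,-0.0201],[0.0064,0.0011,-0.0203],[0,0,0],[0,0,0]],"rot":[[0,0,0.3],[0,0,0.2],[0,0,0],[0,0,0],[0,0,0],[0,0,0]]}'
python3 lookb.py 7
```

```text
time_s: 19.27
tcp_pos: [0.5332, 0.066, 0.0932]
tcp_rot: [[0.878, -0.047, 0.477], [-0.039, -0.999, -0.026], [0.478, 0.005, -0.879]]
contact_force: [-0.1, -0.8, -0.0]
opening: 0.157
grip_force: 98.0
tcp tray [-0.0322  0.0632  0.0335] t 19.275
rot err [[ 0.9998  0.0157  0.0093]
 [ 0.0157 -0.9999  0.0031]
 [ 0.0093 -0.003  -1.    ]]
top 507 x [-0.0078  0.1212] z slope [-0.069   0.0421]
   x 0.103 y 0.041698736047182806 0.08364793988334468 mid 0.06267333796526374
   x 0.084 y 0.04254557806466537 0.08468359629591965 mid 0.0636145871802925
   x 0.062 y 0.041373273281412104 0.0845205076899729 mid 0.0629468904856925
   x 0.036 y 0.04262237983728864 0.08304158504090284 mid 0.06283198243909574
   x -0.001 y 0.05571562388061802 0.06919540218881068 mid 0.06245551303471435
side 462 x [-0.0061  0.1203] z slope [-0.053   0.0395]
   x 0.101 y 0.04288653364779877 0.09372901913309611 mid 0.06830777639044744
   x 0.082 y 0.041995784429816836 0.09448069408315701 mid 0.06823823925648692
   x 0.060 y 0.03791953612767535 0.09545999069279393 mid 0.06668976341023464
   x 0.034 y 0.0402067829968828 0.09183784067229944 mid 0.06602231183459112
   x -0.003 y 0.05254905686159112 0.07803096156453909 mid 0.0652900092130651
```

```bash
python3 -m jog '{"offset":[[0.0023,-0.0009,-0.0044],[0.0023,-0.0001,-0.0044],[0.0023,-0.0001,-0.0044],[0.0023,-0.0001,-0.0044],[0.0023,-0.0001,-0.0044],[0,0,0]],"rot":[[0,0,0],[0,0,0],[0,0,0],[0,0,0],[0,0,0],[0,0,0]]}'
python3 lookb.py 8; python3 -c "
import cv2
a=cv2.imread('pics/top8.png')[150:290,240:400];b=cv2.imread('pics/side8.png')[150:270,270:400]
cv2.imwrite('pics/c8.png',cv2.hconcat([cv2.resize(a,(400,350),interpolation=3),cv2.resize(b,(380,350),interpolation=3)]))"
```

```text
time_s: 20.12
tcp_pos: [0.5423, 0.0643, 0.0683]
tcp_rot: [[0.879, -0.047, 0.474], [-0.039, -0.999, -0.027], [0.475, 0.005, -0.88]]
contact_force: [3.0, -5.2, -1.4]
opening: 0.16
grip_force: 98.0
tcp tray [-0.0357  0.0621  0.0073] t 20.125
rot err [[ 0.9999  0.0157  0.0059]
 [ 0.0157 -0.9999  0.0025]
 [ 0.0059 -0.0024 -1.    ]]
top 1397 x [-0.011   0.1418] z slope [-0.0206  0.0143]
   x 0.122 y 0.017303563713608243 0.10555239324158455 mid 0.0614279784775964
   x 0.103 y 0.017950277165036638 0.10768781562169763 mid 0.06281904639336713
   x 0.080 y 0.017296785156375435 0.10678434192965972 mid 0.062040563543017575
   x 0.055 y 0.017730519721591495 0.10803889640958242 mid 0.06288470806558696
   x 0.018 y 0.017950424137470895 0.10697138610781826 mid 0.06246090512264457
side 1008 x [-0.0109  0.1413] z slope [-0.0216  0.0144]
   x 0.122 y 0.015752611610443338 0.10231217547160204 mid 0.05903239354102269
   x 0.103 y 0.01301377125019049 0.10275436345719141 mid 0.05788406735369095
   x 0.080 y 0.014422692263808826 0.10327638993221172 mid 0.05884954109801027
   x 0.055 y 0.014459427930022254 0.1037254938737599 mid 0.059092460901891075
   x 0.018 y 0.013579842206379925 0.1063625925514688 mid 0.05997121737892436
```

View pics/c8.png

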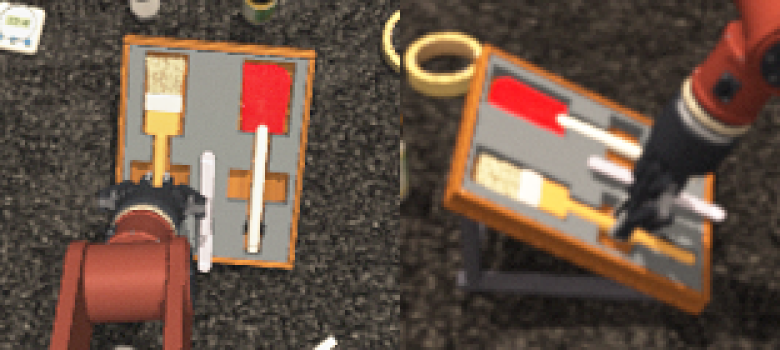

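The brush lies in the left recess with its head in the pocket. I'll release it and press the tail.

```bash
python3 -m jog '{"offset":[[0,0,0],[0,0,0],[-0.0047,0.0003,0.0088],[-0.0094,0.0006,0.0177],[-0.014,0.0009,0.0265],[0,0,0]],"rot":[[0,0,0],[0,0,0],[0,0,0],[0,0,0],[0,0,0],[0,0,0]]}' 0.6 60
python3 -m jog '{"offset":[[-0.0165,0.001,-0.0088],[-0.0165,0.001,-0.0088],[-0.0165,0.001,-0.0088],[0,0,0],[0,0,0]],"rot":[[0,0,0],[0,0,0],[0,0,0],[0,0,0],[0,0,0]]}' 1 60
python3 -m jog '{"offset":[[0.0094,-0.0006,-0.0177],[0.0094,-0.0006,-0.0177],[0,0,0]],"rot":[[0,0,0],[0,0,0],[0,0,0]]}'
python3 - <<'E'
from meas import *
s=env.state();print((s["tcp_pos"]-np.array([.5734,.0002,.0787]))@trayR(-.062))
E
```

```text
time_s: 20.98
tcp_pos: [0.5147, 0.0671, 0.1242]
tcp_rot: [[0.877, -0.046, 0.478], [-0.038, -0.999, -0.026], [0.479, 0.004, -0.878]]
contact_force: [-0.1, 0.7, 0.3]
opening: 0.4
grip_force: 0.0
time_s: 21.6
tcp_pos: [0.4649, 0.0697, 0.0953]
tcp_rot: [[0.879, -0.047, 0.474], [-0.039, -0.999, -0.026], [0.475, 0.005, -0.88]]
contact_force: [0.1, -0.4, 0.0]
opening: -0.001
grip_force: 0.0
time_s: 21.98
tcp_pos: [0.4833, 0.0683, 0.0589]
tcp_rot: [[0.881, -0.047, 0.472], [-0.039, -0.999, -0.027], [0.472, 0.005, -0.881]]
contact_force: [0.2, -0.4, 0.5]
opening: -0.002
grip_force: 0.0
[-0.0924  0.0624  0.0267]
```

```bash
python3 -m jog '{"offset":[[0.0023,-0.0001,-0.0044],[0.0014,-0.0001,-0.0026],[0,0,0]],"rot":[[0,0,0],[0,0,0],[0,0,0]]}'; python3 -m jog '{"offset":[[0.0009,0,-0.0018],[0,0,0]],"rot":[[0,0,0],[0,0,0]]}'; python3 -m jog '{"offset":[[0.0007,0,-0.0013],[0,0,0]],"rot":[[0,0,0],[0,0,0]]}'
python3 - <<'E'
from meas import *
s=env.state();print((s["tcp_pos"]-np.array([.5734,.0002,.0787]))@trayR(-.062))
E
```

```text
time_s: 22.35
tcp_pos: [0.4867, 0.0682, 0.0528]
tcp_rot: [[0.879, -0.047, 0.474], [-0.039, -0.999, -0.026], [0.474, 0.005, -0.88]]
contact_force: [0.8, 0.5, -1.3]
opening: 0.001
grip_force: 0.0
time_s: 22.6
tcp_pos: [0.4878, 0.0683, 0.0511]
tcp_rot: [[0.879, -0.047, 0.474], [-0.039, -0.999, -0.026], [0.475, 0.005, -0.88]]
contact_force: [-0.3, 0.3, 1.7]
opening: 0.004
grip_force: 0.7
time_s: 22.85
tcp_pos: [0.4884, 0.0683, 0.0498]
tcp_rot: [[0.879, -0.047, 0.474], [-0.039, -0.999, -0.026], [0.474, 0.005, -0.88]]
contact_force: [-2.8, 0.5, 5.2]
opening: -0.003
grip_force: 2.9
[-0.0922  0.0627  0.0163]
```

```bash
python3 -m jog '{"offset":[[0.0005,0,-0.0009],[0,0,0]],"rot":[[0,0,0],[0,0,0]]}'; python3 -m jog '{"offset":[[0.0005,0,-0.0009],[0,0,0]],"rot":[[0,0,0],[0,0,0]]}';
python3 - <<'E'
from meas import *
s=env.state();print((s["tcp_pos"]-np.array([.5734,.0002,.0787]))@trayR(-.062))
E
```

```text
time_s: 23.1
tcp_pos: [0.4886, 0.0683, 0.0495]
tcp_rot: [[0.88, -0.046, 0.473], [-0.038, -0.999, -0.027], [0.474, 0.005, -0.881]]
contact_force: [-13.4, -1.3, 19.2]
opening: -0.002
grip_force: 11.3
time_s: 23.35
tcp_pos: [0.4888, 0.0682, 0.0493]
tcp_rot: [[0.88, -0.046, 0.472], [-0.038, -0.999, -0.027], [0.473, 0.006, -0.881]]
contact_force: [-24.6, -1.2, 33.4]
opening: -0.002
grip_force: 20.7
[-0.0921  0.0627  0.0156]
```

```bash
python3 -m jog '{"offset":[[-0.0047,0.0003,0.0088],[-0.0141,0.0009,0.0265],[-0.0188,0.0012,0.0353],[-0.02,0.03,0.04],[0,0,0]],"rot":[[0,0,0],[0,0,0],[0,0,0],[0,0,0],[0,0,0]]}' 0.5
python3 - <<'E'
from meas import *
T=np.array([.5734,.0002,.0787]);yaw=-.062;B=trayR(yaw)
s=env.state();print("tcp tray",(s["tcp_pos"]-T)@B,s["time_s"],s["joint_pos"])
for n in("top","side"):
    c=env.read_camera(n);W=pts(c);save(c,n+"9.png");f=c["img"].astype(int)
    off=np.array([0,.0,0]) if n=="top" else np.array([-.0022,-.0045,.0015])
    Q=(W-T)@B+off
    def st(l,m):
        q=Q[m];
        if len(q)>5: print(n,l,len(q),"mean",q.mean(0),"lo",q.min(0),"hi",q.max(0),"y/x",np.polyfit(q[:,0],q[:,1],1)[0],"z",np.polyfit(q[:,0],q[:,2],1))
    x,y,z=Q[...,0],Q[...,1],Q[...,2]
    st("tab",(abs(x+.07)<.035)&(abs(y)<.02)&(z>.042)&(z<.07))
    st("bar",(abs(x+.07)<.09)&(abs(y)<.025)&(z>.021)&(z<.036))
    br=(f[...,0]-f[...,2]>60)
    st("brush handle",br&(abs(y-.062)<.005)&(x>-.12)&(x<.01)&(z>.008)&(z<.04))
    st("brush head",(abs(y-.062)<.018)&(x>.03)&(x<.115)&(z>.0)&(z<.04))
    st("insert",(abs(abs(y)-.0)<.02)&(x>.03)&(x<.12)&(z<.04))
    st("spat",(f.min(-1)>165)&(abs(y+.062)<.006)&(x>-.12)&(x<.03))
    st("sphead",(abs(y+.062)<.02)&(x>.045)&(x<.115)&(z>.0)&(z<.04))
a=cv2.imread('pics/top9.png')[150:290,240:400];b=cv2.imread('pics/side9.png')[150:270,270:400]
cv2.imwrite('pics/c9.png',cv2.hconcat([cv2.resize(a,(400,350),interpolation=3),cv2.resize(b,(380,350),interpolation=3)]))
E
```

```text
time_s: 23.98
tcp_pos: [0.4335, 0.1023, 0.1627]
tcp_rot: [[0.875, -0.044, 0.481], [-0.037, -0.999, -0.024], [0.482, 0.003, -0.876]]
contact_force: [0.2, 0.1, 0.2]
opening: 0.496
grip_force: 0.0
tcp tray [-0.0894  0.0933  0.1427] 23.975 [ 0.1348 -0.4261  2.4071 -0.1427  0.67    1.8382]
top tab 57 mean [-0.0686 -0.002   0.054 ] lo [-0.0912 -0.008   0.0425] hi [-0.048   0.004   0.0589] y/x -0.0037377834365551425 z [-0.0411  0.0512]
top bar 193 mean [-0.0677 -0.002   0.0298] lo [-0.1499 -0.023   0.021 ] hi [0.0151 0.0206 0.0356] y/x 0.03350784839850106 z [0.0009 0.0298]
top brush handle 121 mean [-0.0538  0.0618  0.0178] lo [-0.1193  0.0571  0.0131] hi [0.0092 0.067  0.0242] y/x 0.0002113147716826624 z [0.0085 0.0183]
top brush head 322 mean [0.073  0.0622 0.0134] lo [0.0304 0.0442 0.0002] hi [0.1148 0.0799 0.0226] y/x 0.01723387811325989 z [-0.1079  0.0213]
top insert 394 mean [0.0779 0.0001 0.0065] lo [ 0.0301 -0.02   -0.1572] hi [0.1198 0.0198 0.0212] y/x 0.0006285256777599278 z [-0.5191  0.0469]
top spat 165 mean [-0.0409 -0.0623  0.0154] lo [-0.1174 -0.068   0.0083] hi [ 0.0296 -0.0
[... 533 characters left out ...]
 0.0154] lo [-0.1198  0.0572  0.0085] hi [0.0096 0.067  0.0222] y/x 0.002813551822374165 z [0.0068 0.0158]
side brush head 234 mean [0.0713 0.0626 0.0133] lo [0.0309 0.0441 0.0028] hi [0.1149 0.08   0.0214] y/x -0.014617396771053049 z [-0.0934  0.02  ]
side insert 428 mean [ 0.0801  0.0012 -0.0456] lo [ 0.0306 -0.02   -0.1607] hi [0.12   0.02   0.0207] y/x -0.04428872552221518 z [-0.747   0.0142]
side spat 115 mean [-0.045  -0.062   0.0142] lo [-0.1197 -0.068   0.0078] hi [ 0.0274 -0.0562  0.0201] y/x -0.0007500702422590667 z [-0.0174  0.0134]
side sphead 176 mean [ 0.0798 -0.0625  0.0102] lo [ 0.045  -0.0819  0.0046] hi [ 0.1145 -0.0432  0.0165] y/x -0.026223601987217602 z [-0.0037  0.0105]
```

View pics/c9.png

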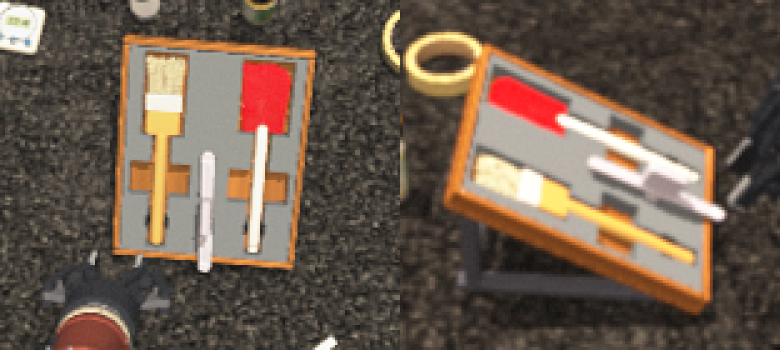

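```bash
python3 -m jog '{"offset":[[0.0143,-0.0325,-0.0169],[0.0143,-0.0325,-0.0169],[0.0143,-0.0325,-0.0169],[0,0,0],[0,0,0]],"rot":[[0,0,0],[0,0,0],[0,0,0],[0,0,0],[0,0,0]]}' 0.5
python3 - <<'E'
from meas import *
T=np.array([.5734,.0002,.0787]);B=trayR(-.062);s=env.state();q=(s["tcp_pos"]-T)@B;print(q,B@(np.array([-.07,-.0015,.034])-q))
E
```

```text
time_s: 24.7
tcp_pos: [0.4732, 0.0028, 0.1057]
tcp_rot: [[0.882, -0.048, 0.47], [-0.041, -0.999, -0.026], [0.47, 0.004, -0.882]]
contact_force: [0.4, 0.2, -0.1]
opening: 0.499
grip_force: 0.0
[-0.0758 -0.0036  0.0708] [ 0.0225  0.0007 -0.0298]
```

```bash
python3 -m jog '{"offset":[[0.009,0.0008,-0.01],[0.0065,0,-0.01],[0.007,0,-0.0098],[0,0,0],[0,0,0]],"rot":[[0,0,0],[0,0,0],[0,0,0],[0,0,0],[0,0,0]]}' 0.5
python3 - <<'E'
from meas import *
T=np.array([.5734,.0002,.0787]);B=trayR(-.062);s=env.state();q=(s["tcp_pos"]-T)@B;print(q,B@(np.array([-.07,-.0015,.034])-q))
E
```

```text
time_s: 25.32
tcp_pos: [0.4968, 0.0046, 0.078]
tcp_rot: [[0.88, -0.046, 0.473], [-0.038, -0.999, -0.026], [0.474, 0.005, -0.881]]
contact_force: [0.5, 0.2, -0.1]
opening: 0.5
grip_force: 0.0
[-0.0681 -0.0004  0.0354] [-0.0011 -0.0011 -0.0021]
```

Close on the tab, then turn.

```bash
python3 -m jog '{"offset":[[-0.001,-0.001,-0.001],[0,0,0],[0,0,0],[0,0,0],[0,0,0]],"rot":[[0,0,0],[0,0,0],[0,0,0],[0,0,0],[0,0,0]]}' 1 40
python3 -m jog '{"offset":[[0,0,0],[0,0,0],[0,0,0],[0,0,0]],"rot":[[-4.5,0.3,8.5],[-4.5,0.3,8.5],[-4.5,0.3,8.5],[0,0,0]]}'
```

```text
time_s: 25.95
tcp_pos: [0.4959, 0.0038, 0.0772]
tcp_rot: [[0.88, -0.047, 0.473], [-0.039, -0.999, -0.025], [0.474, 0.003, -0.881]]
contact_force: [-2.2, 6.0, 4.0]
opening: 0.127
grip_force: 41.4
time_s: 26.45
tcp_pos: [0.496, 0.0034, 0.0773]
tcp_rot: [[0.794, 0.384, 0.471], [0.447, -0.894, -0.023], [0.412, 0.229, -0.882]]
contact_force: [-3.3, 4.6, 5.2]
opening: 0.128
grip_force: 41.6
```

```bash
python3 -m jog '{"offset":[[0,0,0],[0,0,0],[0,0,0],[0,0,0],[0,0,0],[0,0,0],[0,0,0],[0,0,0],[0,0,0]],"rot":[[-4.5,0.3,8.5],[-4.5,0.3,8.5],[-4.5,0.3,8.5],[-4.5,0.3,8.5],[-4.5,0.3,8.5],[-4.5,0.3,8.5],[-1.2,0.1,2.2],[0,0,0],[0,0,0]]}'
python3 - <<'E'
from meas import *
B=trayR(-.062);s=env.state();R=B.T@np.array(s["tcp_rot"]);print(R,np.degrees(np.arctan2(R[1,0],R[0,0])),s["joint_pos"])
E
```

```text
time_s: 27.58
tcp_pos: [0.4966, 0.003, 0.0776]
tcp_rot: [[0.062, 0.883, 0.465], [0.998, -0.057, -0.025], [0.004, 0.465, -0.885]]
contact_force: [-3.0, 2.5, 6.4]
opening: 0.131
grip_force: 41.7
[[ 0.0022  1.     -0.0046]
 [ 1.     -0.0022  0.0034]
 [ 0.0034 -0.0046 -1.    ]] 89.87384690244066 [-0.1681 -0.1008  2.3542  0.1326  0.41   -0.2136]
```

Open, retract and look.

```bash
python3 -m jog '{"offset":[[0,0,0],[0,0,0],[0,0,0],[-0.0094,0.0006,0.0177],[-0.0141,0.0009,0.0265],[-0.0188,0.0012,0.0353],[-0.02,0,0.05],[-0.04,0,0.04],[0,0,0],[0,0,0]],"rot":[[0,0,0],[0,0,0],[0,0,0],[0,0,0],[0,0,0],[0,0,0],[0,0,0],[0,0,0],[0,0,0],[0,0,0]]}' 0.4
python3 - <<'E'
from meas import *
T=np.array([.5734,.0002,.0787]);yaw=-.062;B=trayR(yaw)
for n in("top","side"):
    c=env.read_camera(n);W=pts(c);save(c,n+"10.png")
    off=np.array([0,.0,0]) if n=="top" else np.array([-.0022,-.0045,.0015])
    Q=(W-T)@B+off;x,y,z=Q[...,0],Q[...,1],Q[...,2];m=(abs(x+.07)<.03)&(abs(y)<.085)&(z>.0235)&(z<.036)
    q=Q[m];print(n,len(q),q.min(0),q.max(0),"dx/dy",np.polyfit(q[:,1],q[:,0],1))
    for nm in("brush","spatula"):
        g=1 if nm=="brush" else -1
        k=(abs(y-g*.062)<.005)&(x>-.12)&(x<.0)&(abs(x+.07)>.015)&(z>.008)&(z<.023);print(nm,k.sum(),np.polyfit(x[k],z[k],1))
a=cv2.imread('pics/top10.png')[140:280,230:410];b=cv2.imread('pics/side10.png')[140:310,240:400]
cv2.imwrite('pics/c10.png',cv2.hconcat([cv2.resize(a,(450,350),interpolation=3),cv2.resize(b,(330,350),interpolation=3)]))
E
```

```text
time_s: 28.82
tcp_pos: [0.3935, 0.0056, 0.2458]
tcp_rot: [[0.061, 0.884, 0.463], [0.998, -0.055, -0.026], [0.003, 0.464, -0.886]]
contact_force: [0.2, -0.0, -0.3]
opening: 0.596
grip_force: 0.0
top 204 [-0.0808 -0.0791  0.0236] [-0.049   0.0782  0.0358] dx/dy [ 0.0034 -0.0693]
brush 82 [0.01   0.0183]
spatula 86 [0.0029 0.016 ]
side 143 [-0.0813 -0.0848  0.0238] [-0.0634  0.078   0.0357] dx/dy [-0.0133 -0.0711]
brush 95 [0.0012 0.0156]
spatula 60 [-0.0025  0.0141]
```

View pics/c10.png

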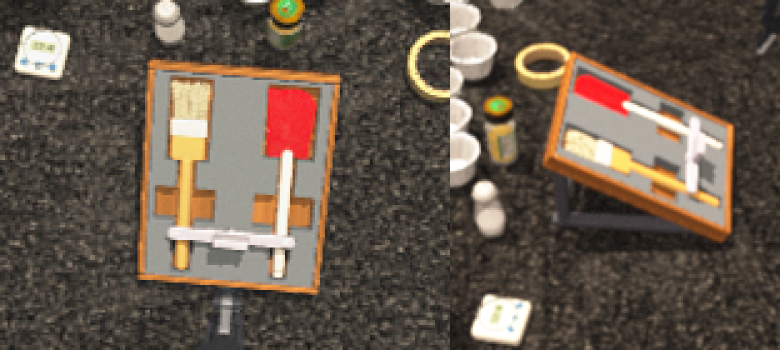

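The picture shows both tools flat in their recesses, the bar across both handles (crop 168,235 to 296,243), the bystanders untouched and the gripper clear.

```bash
python3 -c "
from workcell import env
print(env.finish_job())"
```

```text
the job is handed in; nothing more can be done
None
```

The brush and spatula are pressed home in their own recesses, the bar is locked across both handles, the bystanders looked undisturbed in the last pictures, and the job was handed in at about 29 s (no verdict was returned).

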